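# Change roads with the locked traverser

## Task

The sliding deck of the traverser, with the flat car on it, stands locked at the road farther from you; bring it to the nearer road so that it locks there. Feel along the dark strip on the deck's far edge for the finger groove, press the release bar down inside the groove with a fingertip, and keep it pressed while you draw the deck toward you as far as it goes; then let the bar spring up and move clear. This is fingertip work: do not touch, tip or lift the flat car or its girder, keep both riding where they are on the deck, and leave the things round about alone.

Things in the scene. Friction and masses are not known exactly. Their poses are not given: they have to be found in the camera images.
- traverser: Fixed traverser (transfer table): plywood base 236 x 400 x 12 mm; a landing 41 mm high at its left (+y) end carries two short tracks 70 mm apart, the far and the near road. Origin at table height near the middle of the base; x points away from the robot across the roads, y left along the tracks, z up. All points here have these axes.
- deck (a joint): Sliding deck: 0 = at the far road (start, locked), 0.070 m = at the near road (stop; locks once the bar is up). It moves along -x of the traverser, toward the robot, carrying track, flat car, strip and release bar. Locked it has 1.5 mm of play. Free, it runs with about 2 N of friction and stays where it is left.
- release_bar (a joint): Dark release bar, 250 x 27 mm, under the guard strip: 0 = up (locks the deck at either road), 0.008 m = fully down. It goes straight down against a spring: 2.5 N to start, 6 N fully down; 6 mm down frees the deck. Let go, it springs up, but only within 1.5 mm of either road. It can be reached only through the finger groove.
- edge_mid (a point): Middle of the dark guard strip along the deck's far edge, on its top surface, 51 mm above the table; rides on the deck. The strip runs along y, 31 mm wide in x, and shows for 62 mm either side of this point between two aluminium end caps (68 mm long, 1.5 mm higher). The strip is rigid and holds still on the deck; see groove_area.
- groove_area (a point): Same point as edge_mid, but 5 mm lower, at the height of the release bar's top when up. The finger groove is a gap in the strip, 46 mm long in y, right across the strip and open to the rear (+x). Its middle lies anywhere up to 34 mm left or right of this point; it is not reported: feel for it.
- pull_face (a point): On the far face of the aluminium upright that runs along the whole strip and groove on the robot's side, 16 mm from edge_mid in -x; 6 mm thick, 1.5 mm higher than the strip, fixed to the deck. A finger in the groove draws the deck by this face.
- deck_track (a point): Middle of the deck's track at its top, 80 mm from edge_mid in -x (toward the robot), 52 mm above the table; rides on the deck. The deck is 260 mm long in y and has a red buffer stop at its right end, up to 78 mm above the table.
- flat_car: Grey flat car, 57 x 230 x 27 mm, loose, standing along y on the deck's track and riding on the deck, its origin at the middle of its underside. Its load floor is 77 mm above the table. Not to be touched.
- girder_load: Yellow girder, 18 x 140 x 24 mm, loose, lying lengthwise on the flat car; origin at the middle of its underside. Its top is 101 mm above the table. Not to be touched.
- red_roof_barn: Toy barn with a red roof, 87 x 113 x 91 mm, at the right; leave alone.
- pin_tin: Round tin with a blue rim, 52 mm across, 23 mm tall, at the right; leave alone.
- block_signal: Two-light block signal on a mast, 30 x 30 x 135 mm, at the right; leave alone.
- spare_track_2: Loose short track piece, 56 x 120 x 11 mm, at the left; leave alone.

How it is judged:
On the way, in this order (a step that is already met when the one before it is completed fails the run):
1. the release bar is pressed fully down in its groove while the deck still stands at the far road (value of joint release_bar above 0.0055 m and value of joint deck below 0.012 m), for 0.1 s.
2. the deck is drawn across with the bar held down (value of joint release_bar above 0.0045 m and value of joint deck above 0.04 m), for 0.05 s.
At the end, for the whole second after the job is handed in: deck at the near road (joint over 0.0675 m) and the release bar up in its lock (under 0.002 m); the flat car still on the deck track (within 12 mm across, 30 mm along) with the girder on it (15 mm across, 30 mm along), both at rest (value of joint deck above 0.0675 m and value of joint release_bar below 0.002 m and linear speed of each of flat_car, girder_load below 0.02 m/s and x of flat_car in the frame of deck_track between -0.012 and 0.012 m and y of flat_car in the frame of deck_track between -0.022 and 0.038 m and z of flat_car in the frame of deck_track between -0.007 and 0.005 m and x of girder_load in the frame of flat_car between -0.015 and 0.015 m and y of girder_load in the frame of flat_car between -0.03 and 0.03 m and z of girder_load in the frame of flat_car between 0.02 and 0.032 m); the robot touches nothing.
It fails at once if the flat car or its girder is touched by the robot (contact force between any of the arm, the fingers and flat_car above 0.5 N or contact force between any of the arm, the fingers and girder_load above 0.5 N).
It fails at once if the flat car or its girder is lifted or tipped (height (world z) of flat_car above 0.062 m or height (world z) of girder_load above 0.088 m or angle between flat_car's own z axis and vertical above 0.15 rad or angle between girder_load's own z axis and vertical above 0.3 rad).
It fails at once if the deck is forced over its lock with the bar up (value of joint deck between 0.006 and 0.064 m and value of joint release_bar below 0.003 m).
It fails at once if a thing round about is disturbed (distance of any of red_roof_barn, pin_tin, block_signal, spare_track_2 from where it was at the start of the episode above 0.015 m).
It also fails if it takes over 42 s, if anything falls off the work surface, if the arm or the gripper's body presses on something with over 40 N, if the wrist force passes 120 N, or if a joint passes its speed limit or range.

## Robot

A 6-joint arm with a two-finger parallel gripper is mounted at the origin on the work surface; the furniture and walls round the work are solid. World frame = base frame: x ahead of the robot, y to its left, z up, the work surface at z = 0. Lengths are in m, angles in rad, forces in N, time in s.
With the tool pointing down it reaches from about 0.35 to 0.725 m from the base axis. Payload 4.3 kg.
Tool frame: the origin (TCP) lies midway between the tips of the shut fingers; the grasp point (between the pads) lies 19 mm behind it (r.hold_point_z is the distance from the TCP to the grasp point, in m); z points along the fingers, y is the line along which they close (so a half turn about z gives the same grasp; the last joint's range is limited). The gripper opens to 85 mm and grips with 20 to 120 N. Pads are 22 mm wide; open, the fingers measure 114 mm over their backs; the gripper's body (76 mm by 85 mm) begins 54 mm behind the grasp point. The pads swing forward as they close: fully open they stand 13 mm farther back than shut.
Start: joints at [-0.11, 0.377, 0.081, 1.274, 0, 1.46], TCP at [0.575, 0, 0.231] pointing down, gripper open.
Joint ranges: [-2.72, 2.72], [-0.84, 1.66], [-1.02, 1.22], [-1.77, 2.12], [-1.37, 1.28], [-3.14, 3.14]. Speed limits (rad/s): [2.57, 2.57, 3.14, 3.14, 3.14, 3.14].

## Interface

Orientations are given as a unit quaternion [w, x, y, z].
In Python, from bench import r, vision, ticket, finder gives the robot as it stands.
- The arm moves only by the tool apply_moves, never from a script. Its argument "increments" is a list of rows, each an object of numbers: "dx", "dy", "dz": the shift along the tool's x, y, z scaled (see below); "rx", "ry", "rz": the turn, a rotation vector about the tool's x, y, z scaled (see below); "fingers": the opening, from -1 (shut) to 1 (fully open). In form: [{"dx": .., "dy": .., "dz": .., "rx": .., "ry": .., "rz": .., "fingers": ..}, ...]. A call has 1 to 5 rows; each row is the pose to reach, as a shift and turn from the pose commanded when the call began, along the tool's axes at that moment, turning the shorter way round; what a row does not reach only later rows make up. The controller multiplies each number of a shift by 200 mm and each number of a turn by 360 degrees. A row lasts 1/12 s, in which the tool goes at most 41.7 mm and 7.16 degrees, less where a joint would pass 70% of its speed; a pose out of reach is approached as far as the arm can. A call with a number of a shift or a turn outside -1 to 1 is refused whole. A call with a gripper value outside its range is refused whole. The fingers move at their own pace and stop on an object; the grip force is fixed at half the most. Time passes only in rows, so rows that repeat a pose let the fingers close. It gives the time, the measured TCP pose, the force, the opening and the grip force at its end, in the units of the state.
- r.get_obs(): the state, without advancing time (a new reading comes with each control period).
- vision.get_image(name): name is "scene" or "top" or "wrist"; returns the picture (400x640x3 uint8, red, green, blue); there is no depth.
- vision.get_calibration(name): a dict with "mtx" (3x3 intrinsics, pixels), "k1" (the pictures are not rectified: a ray, as slopes to the right and down, at radius r is drawn at 1 + k1 r^2 times it, then the intrinsics apply), "R" (3x3) and "t" (3): a world point X has camera coordinates R X + t; the wrist camera has in their place "tool_from_camera" (4x4, takes a point from camera to tool coordinates, whose origin is the TCP and whose axes are the flange's). Camera axes: x right, y down, z forward; pixel columns grow to the right and rows downward; lengths in m; the calibration is good to about 2 mm. A picture is of the moment at which its call begins: read the wrist's pose just before it. get_calibration takes no time and is no camera call.
- ticket.hand_in(): hands the job in; it is judged then, once.
Trained networks look in the newest picture that a camera, given by its name, has taken for a name from the list of things; names that differ only in an ending like _2 or _b are one class to them, and where a whole thing is asked for, a point or a joint stands for the part that bears it (a point fixed in the world has none). Each returns a list of dicts, best first, with "confidence" (0 to 1); they miss things now and then, are a little off and sometimes report something else, mostly with a low value. They report only what shows in the picture. A call takes as long as a camera call.
- finder.find_in(name, camera): "at" ([row, column] in pixels, amid what is visible of it).
- finder.landmark_of(name, camera): "at" ([row, column] in pixels: a listed point, or the origin of a listed thing).
The state is a dict: "clock": time; "joints": joint angles; "joint_velocities": joint speeds; "tau": joint torques, N m; "ee_pos": TCP position; "eef_rot": TCP orientation; "wrist_force": force on the tool from outside, world axes, zero at the start; "torque": the same for the moment, N m; "grip_width": finger opening in m; "grasp_force": force on a finger pad.
Only numpy, scipy, OpenCV 4.12 (cv2) and the standard library are available. Lean on these libraries where they do the work, as an engineer would, in place of code of your own. Each camera call takes 0.05 s, during which the arm holds its last target. There are 200 camera calls.

## Working session

There is one attempt and no reset: what is moved stays moved. The work goes in short steps, Python scripts to look and compute and a tool call to move; the robot and the scene stay as the last step left them, time stands still between calls to the robot, and variables do not carry over. Pictures are saved under pics/ and viewed, at most 10 in all, crops included, and the job is handed in when it is done.

Besides the shell and the picture viewer there is one more tool, called after "Call:" in YAML: its name, and indented under it one key for each argument. apply_moves: Moves the arm, as the interface text tells. Its arguments: {"type":"object","properties":{"increments":{"type":"array","items":{"type":"object","properties":{"dx":{"type":"number","minimum":-1,"maximum":1},"dy":{"type":"number","minimum":-1,"maximum":1},"dz":{"type":"number","minimum":-1,"maximum":1},"rx":{"type":"number","minimum":-1,"maximum":1},"ry":{"type":"number","minimum":-1,"maximum":1},"rz":{"type":"number","minimum":-1,"maximum":1},"fingers":{"type":"number"}}}}},"required":["increments"]}

```bash
mkdir -p pics; cat > h.py <<'E'
import numpy as np, cv2
from bench import r, vision, ticket, finder
def ray(cam,px):
    c=vision.get_calibration(cam); K=np.array(c["mtx"]); k=c["k1"]
    d=np.array([(px[1]-K[0,2])/K[0,0],(px[0]-K[1,2])/K[1,1]]); u=d.copy()
    for _ in range(20): u=d/(1+k*(u@u))
    R=np.array(c["R"]); t=np.array(c["t"])
    return -R.T@t, R.T@np.array([u[0],u[1],1])
def atz(cam,px,z):
    o,d=ray(cam,px); return o+d*(z-o[2])/d[2]
def snap(cam,fn):
    im=vision.get_image(cam); cv2.imwrite(f"pics/{fn}.png",im[:,:,::-1]); return im
E
python3 - <<'E'
from h import *
np.set_printoptions(precision=4,suppress=True)
for cam in("top","scene"):
    snap(cam,cam+"1")
    for n,z in(("edge_mid",.051),("pull_face",.0525),("deck_track",.052),("traverser",0),("flat_car",.05),("girder_load",.077)):
        for q in finder.landmark_of(n,cam)[:2]: print(cam,n,np.round(q["at"],1),round(q["confidence"],2),atz(cam,q["at"],z))
o=r.get_obs();print(o["clock"],o["ee_pos"],o["eef_rot"],o["wrist_force"],o["grip_width"])
E
```

```text
top edge_mid [170.6 339.8] 0.61 [ 0.4938 -0.0585  0.051 ]
top pull_face [172.5 341.3] 0.73 [ 0.4876 -0.063   0.0525]
top pull_face [195.2 344.4] 0.24 [ 0.4183 -0.0722  0.0525]
top deck_track [194.1 346.6] 0.83 [ 0.4218 -0.0788  0.052 ]
top traverser [207.  325.7] 0.83 [ 0.3904 -0.0163  0.    ]
top flat_car [197.  347.6] 0.79 [ 0.4134 -0.0818  0.05  ]
top girder_load [192.2 344. ] 0.67 [ 0.4229 -0.0703  0.077 ]
scene edge_mid [239.6 293.2] 0.87 [ 0.5054 -0.0686  0.051 ]
scene pull_face [233.9 291.2] 0.68 [ 0.4882 -0.0729  0.0525]
scene deck_track [215.3 289.4] 0.86 [ 0.4285 -0.0745  0.052 ]
scene deck_track [189.2 198. ] 0.31 [ 0.3205 -0.3324  0.052 ]
scene traverser [219.8 309.3] 0.72 [ 0.4165 -0.018   0.    ]
scene flat_car [212.8 291.3] 0.83 [ 0.4195 -0.0687  0.05  ]
scene girder_load [210.1 293. ] 0.61 [ 0.4278 -0.0637  0.077 ]
0.7 [0.575  0.     0.2314] [0.0001 0.7071 0.7071 0.    ] [-1.2944  0.1344 -1.0432] 0.08522241823228555
```

View pics/top1.png

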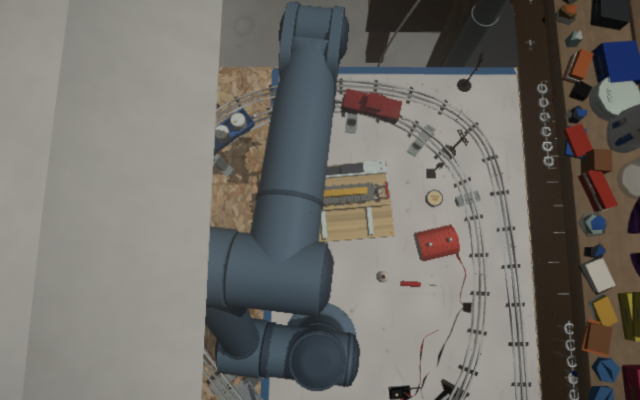

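View pics/scene1.png

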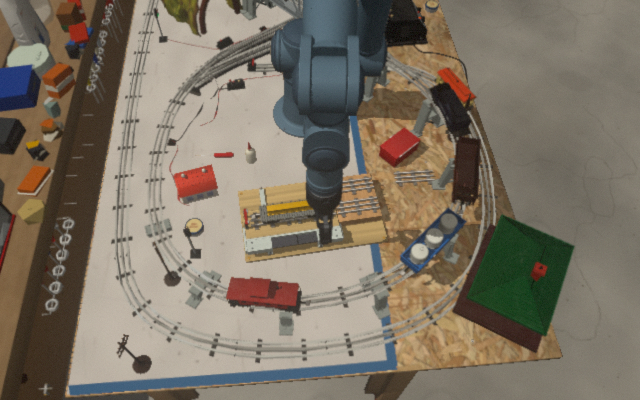

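The top view has the arm covering most of the deck. The scene view, taken from the far side, shows the dark strip at about row 240, columns 270–318, between aluminium caps. I'll zoom in and use the wrist camera.

```bash
python3 - <<'E'
from h import *
np.set_printoptions(precision=4,suppress=True)
im=cv2.imread("pics/scene1.png")[170:270,225:395]
cv2.imwrite("pics/scene1c.png",cv2.resize(im,(792,466),interpolation=cv2.INTER_CUBIC))
o=r.get_obs(); snap("wrist","w1")
c=vision.get_calibration("wrist"); print(c)
for n in("edge_mid","pull_face","deck_track","flat_car"):
    print(n,finder.landmark_of(n,"wrist")[:2])
E
```

```text
{'mtx': array([[282.8289,   0.    , 320.6419],
       [  0.    , 282.8289, 204.0131],
       [  0.    ,   0.    ,   1.    ]]), 'k1': -0.004755042871377045, 'tool_from_camera': array([[ 0.0002, -0.9451, -0.3268,  0.0837],
       [ 1.    ,  0.0004, -0.0006,  0.0004],
       [ 0.0007, -0.3268,  0.9451, -0.1427],
       [ 0.    ,  0.    ,  0.    ,  1.    ]])}
edge_mid [{'at': [229.4, 261.7], 'confidence': 0.78}]
pull_face [{'at': [235.3, 252.1], 'confidence': 0.81}]
deck_track [{'at': [237.6, 199.6], 'confidence': 0.95}]
flat_car [{'at': [230.4, 195.7], 'confidence': 0.63}]
```

View pics/scene1c.png

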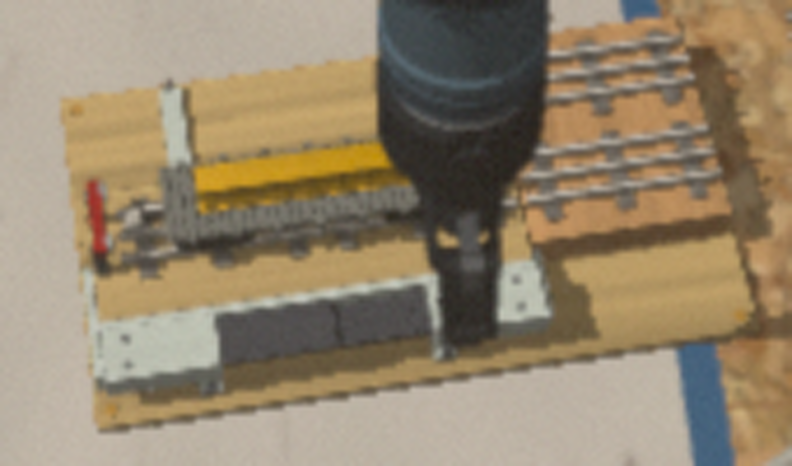

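View pics/w1.png

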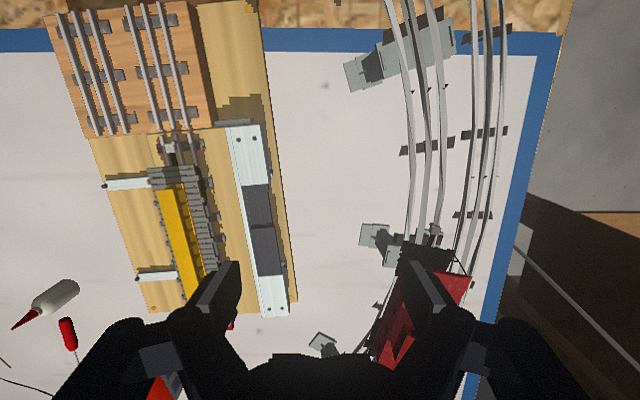

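```bash
cat >> h.py <<'E'
from scipy.spatial.transform import Rotation as Ro
def wray(px,o):
    c=vision.get_calibration("wrist"); K=np.array(c["mtx"]); k=c["k1"]
    d=np.array([(px[1]-K[0,2])/K[0,0],(px[0]-K[1,2])/K[1,1]]); u=d.copy()
    for _ in range(20): u=d/(1+k*(u@u))
    T=np.array(c["tool_from_camera"]); q=o["eef_rot"]; R=Ro.from_quat([q[1],q[2],q[3],q[0]]).as_matrix()
    return R@T[:3,3]+o["ee_pos"], R@T[:3,:3]@np.array([u[0],u[1],1])
def watz(px,z,o):
    p,d=wray(px,o); return p+d*(z-p[2])/d[2]
E
python3 - <<'E'
from h import *
np.set_printoptions(precision=4,suppress=True)
o=r.get_obs()
for n,p,z in(("edge",(229.4,261.7),.051),("pull",(235.3,252.1),.0525),("track",(237.6,199.6),.052)): print(n,watz(p,z,o))
im=cv2.imread("pics/w1.png")
# corners: cap outer ends etc (row,col)
c=im[110:330,200:310]; g=cv2.convertScaleAbs(c,alpha=1.8,beta=20)
a=cv2.resize(g,(390,590*0+780 if 0 else 590),interpolation=cv2.INTER_CUBIC)
s=cv2.imread("pics/scene1.png")[228:262,240:345]; s=cv2.resize(cv2.convertScaleAbs(s,alpha=2.0,beta=20),(400,130),interpolation=cv2.INTER_CUBIC)
b=np.zeros((590,400,3),np.uint8); b[:130]=s
cv2.imwrite("pics/c2.png",np.hstack([a,b]))
E
```

```text
edge [ 0.5017 -0.0615  0.051 ]
pull [ 0.4895 -0.0689  0.0525]
track [ 0.423  -0.0724  0.052 ]
```

View pics/c2.png

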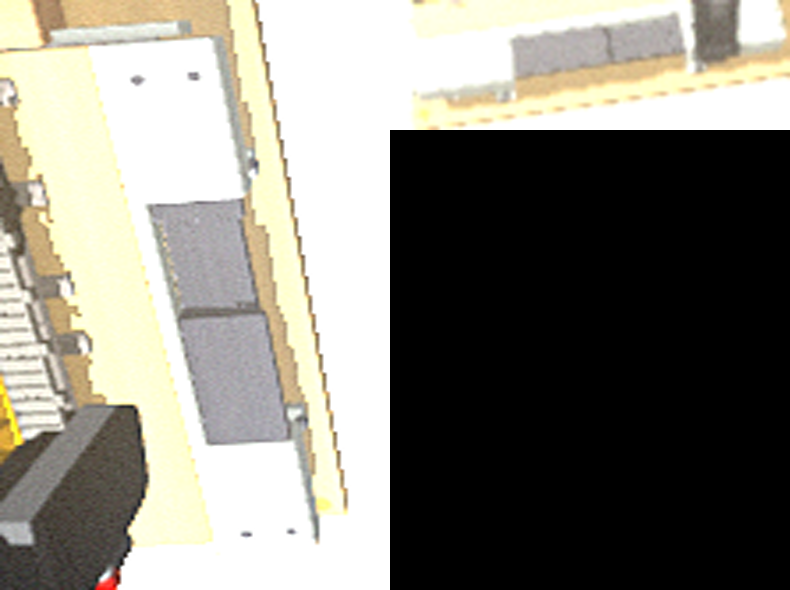

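```bash
python3 - <<'E'
from h import *
np.set_printoptions(precision=4,suppress=True)
o=r.get_obs()
P={}
for n,x,y,z in(("capTL",94,45,.0525),("capTR",216,38,.0525),("capBL",211,543,.0525),("capBR",314,540,.0525),("sTL",150,204,.051),("sTR",243,200,.051),("sBL",206,443,.051),("sBR",288,440,.051),("seamL",181,318,.051),("seamR",262,312,.051),("g0",160,222,.0525)):
    P[n]=watz((110+y/2.682,200+x/3.545),z,o); print(n,P[n])
for a,b in(("capTL","capBL"),("capTR","capBR"),("sTL","sBL"),("sTR","sBR")):
    d=P[a]-P[b]; print(a,b,np.hypot(*d[:2]),"yaw",np.degrees(np.arctan2(-d[0],d[1])))
print("mid strip",(P["sTL"]+P["sTR"]+P["sBL"]+P["sBR"])/4)
E
```

```text
capTL [0.4717 0.0624 0.0525]
capTR [0.5097 0.0652 0.0525]
capBL [ 0.4904 -0.1868  0.0525]
capBR [ 0.5308 -0.1848  0.0525]
sTL [ 0.4825 -0.0055  0.051 ]
sTR [ 0.5137 -0.0037  0.051 ]
sBL [ 0.4924 -0.1277  0.051 ]
sBR [ 0.5231 -0.126   0.051 ]
seamL [ 0.4885 -0.0604  0.051 ]
seamR [ 0.5171 -0.0573  0.051 ]
g0 [ 0.4856 -0.0134  0.0525]
capTL capBL 0.24989320778634871 yaw 4.297938293510239
capTR capBR 0.25087621526359255 yaw 4.818690419502744
sTL sBL 0.12258979074093665 yaw 4.614644109505704
sTR sBR 0.12263623837816899 yaw 4.408694979616913
mid strip [ 0.5029 -0.0657  0.051 ]
```

The strip's middle is at about (0.503, −0.066), with a yaw of 4.5°. A dark step shows about 6 mm left of the middle. It looks like the groove's right wall, which would put the groove at +6 to +52 mm. I'll close the fingers, move above that spot and feel for it.

Call:
apply_moves:
  increments:
    - {"dx": -0.18,"dy": -0.355,"dz": 0.3,"rz": -0.0125,"fingers": -1}
    - {"dx": -0.18,"dy": -0.355,"dz": 0.5,"rz": -0.0125,"fingers": -1}
    - {"dx": -0.18,"dy": -0.355,"dz": 0.7,"rz": -0.0125,"fingers": -1}
    - {"dx": -0.18,"dy": -0.355,"dz": 0.7,"rz": -0.0125,"fingers": -1}
    - {"dx": -0.18,"dy": -0.355,"dz": 0.7,"rz": -0.0125,"fingers": -1}

```text
schema error: expected keys dx, dy, dz, rx, ry, rz, fingers
```

Call:
apply_moves:
  increments:
    - {"fingers": -1}
    - {"fingers": -1}
    - {"fingers": -1}
    - {"fingers": -1}
    - {"fingers": -1}

```text
schema error: expected keys dx, dy, dz, rx, ry, rz, fingers
```

```bash
python3 - <<'E'
from h import *
np.set_printoptions(precision=4,suppress=True)
o=r.get_obs(); print(o["clock"],o["ee_pos"],o["eef_rot"],o["wrist_force"],o["grip_width"])
im=snap("wrist","w2"); cs=cv2.imread("pics/w2.png")
snap("scene","s2"); s=cv2.imread("pics/s2.png")[215:265,235:345]
cv2.imwrite("pics/v2.png",np.vstack([cs[0:400,:],cv2.resize(s,(640,200))[:200]]))
E
```

```text
0.95 [ 0.575  -0.      0.2313] [0.     0.7071 0.7071 0.    ] [ 0.1589 -0.0553 -0.0418] 0.08535746587494149
```

View pics/v2.png

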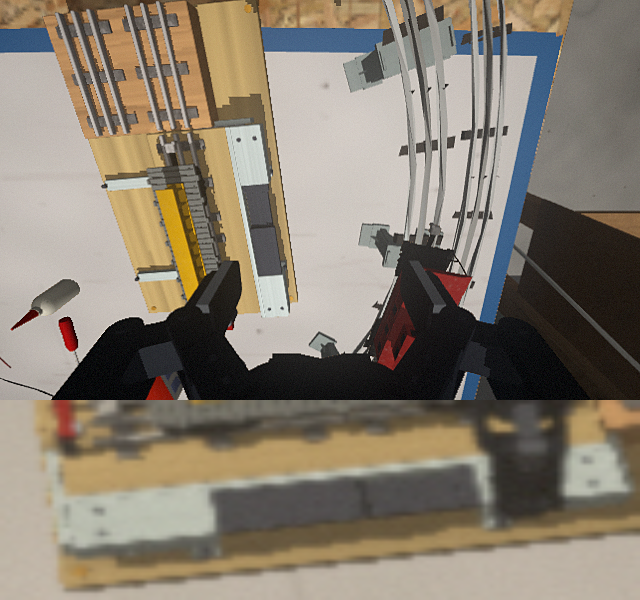

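The move was refused because every row needs all seven keys. The picture is unchanged, with the seam still at about (226, 258) in the wrist view.

Call:
apply_moves:
  increments:
    - {"dx": -0.18,"dy": -0.355,"dz": 0.3,"rx": 0,"ry": 0,"rz": -0.0125,"fingers": -1}
    - {"dx": -0.18,"dy": -0.355,"dz": 0.5,"rx": 0,"ry": 0,"rz": -0.0125,"fingers": -1}
    - {"dx": -0.18,"dy": -0.355,"dz": 0.7,"rx": 0,"ry": 0,"rz": -0.0125,"fingers": -1}
    - {"dx": -0.18,"dy": -0.355,"dz": 0.7,"rx": 0,"ry": 0,"rz": -0.0125,"fingers": -1}
    - {"dx": -0.18,"dy": -0.355,"dz": 0.7,"rx": 0,"ry": 0,"rz": -0.0125,"fingers": -1}

```text
clock: 1.47
ee_pos: [0.4912, -0.0344, 0.0823]
eef_rot: [-0.009, 0.679, 0.734, -0.006]
wrist_force: [-3.8, 0.4, -0.9]
grip_width: 0.0256
grasp_force: 0.0
```

Call:
apply_moves:
  increments:
    - {"dx": 0,"dy": 0,"dz": 0,"rx": 0,"ry": 0,"rz": 0,"fingers": -1}
    - {"dx": 0,"dy": 0,"dz": 0,"rx": 0,"ry": 0,"rz": 0,"fingers": -1}
    - {"dx": 0,"dy": 0,"dz": 0,"rx": 0,"ry": 0,"rz": 0,"fingers": -1}
    - {"dx": 0,"dy": 0,"dz": 0,"rx": 0,"ry": 0,"rz": 0,"fingers": -1}

```text
clock: 1.8
ee_pos: [0.5087, -0.0365, 0.0948]
eef_rot: [0.003, 0.679, 0.735, 0.002]
wrist_force: [0.9, -1.0, 0.8]
grip_width: -0.0002
grasp_force: 0.0
```

```bash
python3 - <<'E'
from h import *
np.set_printoptions(precision=4,suppress=True)
o=r.get_obs(); print(o["clock"],o["ee_pos"],o["eef_rot"],o["wrist_force"],o["grip_width"])
snap("wrist","w3"); cs=cv2.imread("pics/w3.png")
cv2.imwrite("pics/v3.png",cs)
e=np.array([.503,-.0657,.051])
E
```

```text
1.8 [ 0.5087 -0.0365  0.0948] [0.0035 0.6786 0.7345 0.0022] [ 0.9424 -1.019   0.8277] -0.00015729643881301578
```

View pics/v3.png

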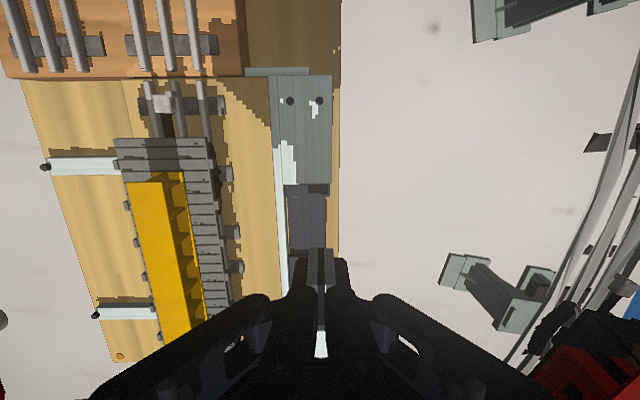

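The view now shows the strip beside the left cap at rows 184–195. Below row 195 there is a narrower, lower band, which fits a groove under the fingers. I'll lower slowly.

Call:
apply_moves:
  increments:
    - {"dx": 0,"dy": 0,"dz": 0.05,"rx": 0,"ry": 0,"rz": 0,"fingers": -1}
    - {"dx": 0,"dy": 0,"dz": 0.1,"rx": 0,"ry": 0,"rz": 0,"fingers": -1}
    - {"dx": 0,"dy": 0,"dz": 0.15,"rx": 0,"ry": 0,"rz": 0,"fingers": -1}
    - {"dx": 0,"dy": 0,"dz": 0.175,"rx": 0,"ry": 0,"rz": 0,"fingers": -1}
    - {"dx": 0,"dy": 0,"dz": 0.175,"rx": 0,"ry": 0,"rz": 0,"fingers": -1}

```text
clock: 2.27
ee_pos: [0.5021, -0.0356, 0.0542]
eef_rot: [-0.002, 0.679, 0.734, -0.001]
wrist_force: [-0.5, 0.0, 0.3]
grip_width: -0.0
grasp_force: 0.0
```

Call:
apply_moves:
  increments:
    - {"dx": 0,"dy": 0,"dz": 0,"rx": 0,"ry": 0,"rz": 0,"fingers": -1}
    - {"dx": 0,"dy": 0,"dz": 0,"rx": 0,"ry": 0,"rz": 0,"fingers": -1}
    - {"dx": 0,"dy": 0,"dz": 0,"rx": 0,"ry": 0,"rz": 0,"fingers": -1}
    - {"dx": 0,"dy": 0,"dz": 0,"rx": 0,"ry": 0,"rz": 0,"fingers": -1}
    - {"dx": 0,"dy": 0,"dz": 0,"rx": 0,"ry": 0,"rz": 0,"fingers": -1}

```text
clock: 2.68
ee_pos: [0.5044, -0.0361, 0.0567]
eef_rot: [0.0, 0.679, 0.734, 0.0]
wrist_force: [-0.2, 0.7, -0.7]
grip_width: 0.0
grasp_force: 0.0
```

Call:
apply_moves:
  increments:
    - {"dx": 0,"dy": 0,"dz": 0.015,"rx": 0,"ry": 0,"rz": 0,"fingers": -1}
    - {"dx": 0,"dy": 0,"dz": 0.03,"rx": 0,"ry": 0,"rz": 0,"fingers": -1}
    - {"dx": 0,"dy": 0,"dz": 0.04,"rx": 0,"ry": 0,"rz": 0,"fingers": -1}
    - {"dx": 0,"dy": 0,"dz": 0.04,"rx": 0,"ry": 0,"rz": 0,"fingers": -1}
    - {"dx": 0,"dy": 0,"dz": 0.04,"rx": 0,"ry": 0,"rz": 0,"fingers": -1}

```text
clock: 3.1
ee_pos: [0.5037, -0.036, 0.048]
eef_rot: [-0.0, 0.679, 0.734, -0.0]
wrist_force: [0.3, -0.4, 0.7]
grip_width: -0.0002
grasp_force: 0.0
```

No contact at 48 mm, which is below the strip's top, so this is the groove. I'll press on.

Call:
apply_moves:
  increments:
    - {"dx": 0,"dy": 0,"dz": 0.01,"rx": 0,"ry": 0,"rz": 0,"fingers": -1}
    - {"dx": 0,"dy": 0,"dz": 0.02,"rx": 0,"ry": 0,"rz": 0,"fingers": -1}
    - {"dx": 0,"dy": 0,"dz": 0.03,"rx": 0,"ry": 0,"rz": 0,"fingers": -1}
    - {"dx": 0,"dy": 0,"dz": 0.03,"rx": 0,"ry": 0,"rz": 0,"fingers": -1}
    - {"dx": 0,"dy": 0,"dz": 0.03,"rx": 0,"ry": 0,"rz": 0,"fingers": -1}

```text
clock: 3.52
ee_pos: [0.5043, -0.0361, 0.0426]
eef_rot: [0.0, 0.679, 0.734, 0.0]
wrist_force: [-0.1, -0.0, 4.1]
grip_width: 0.0001
grasp_force: 2.0
```

The spring force is 4.1 N at 42.6 mm, so this is the release bar. I'll press it fully down.

Call:
apply_moves:
  increments:
    - {"dx": 0,"dy": 0,"dz": 0.01,"rx": 0,"ry": 0,"rz": 0,"fingers": -1}
    - {"dx": 0,"dy": 0,"dz": 0.02,"rx": 0,"ry": 0,"rz": 0,"fingers": -1}
    - {"dx": 0,"dy": 0,"dz": 0.028,"rx": 0,"ry": 0,"rz": 0,"fingers": -1}
    - {"dx": 0,"dy": 0,"dz": 0.028,"rx": 0,"ry": 0,"rz": 0,"fingers": -1}
    - {"dx": 0,"dy": 0,"dz": 0.028,"rx": 0,"ry": 0,"rz": 0,"fingers": -1}

```text
clock: 3.93
ee_pos: [0.5045, -0.036, 0.0379]
eef_rot: [0.001, 0.679, 0.734, 0.0]
wrist_force: [-3.3, 1.0, 14.3]
grip_width: -0.0003
grasp_force: 7.0
```

Call:
apply_moves:
  increments:
    - {"dx": 0,"dy": 0,"dz": 0,"rx": 0,"ry": 0,"rz": 0,"fingers": -1}
    - {"dx": 0,"dy": 0,"dz": 0,"rx": 0,"ry": 0,"rz": 0,"fingers": -1}
    - {"dx": 0,"dy": 0,"dz": 0,"rx": 0,"ry": 0,"rz": 0,"fingers": -1}

```text
clock: 4.18
ee_pos: [0.5044, -0.036, 0.0379]
eef_rot: [0.001, 0.679, 0.734, 0.0]
wrist_force: [-3.5, 0.8, 13.8]
grip_width: -0.0
grasp_force: 7.0
```

The bar is fully down: 14 N, more than the 6 N spring. I'll draw the deck slowly, keeping the same downward command.

Call:
apply_moves:
  increments:
    - {"dx": 0,"dy": -0.015,"dz": 0,"rx": 0,"ry": 0,"rz": 0,"fingers": -1}
    - {"dx": 0,"dy": -0.03,"dz": 0,"rx": 0,"ry": 0,"rz": 0,"fingers": -1}
    - {"dx": 0,"dy": -0.045,"dz": 0,"rx": 0,"ry": 0,"rz": 0,"fingers": -1}
    - {"dx": 0,"dy": -0.06,"dz": 0,"rx": 0,"ry": 0,"rz": 0,"fingers": -1}
    - {"dx": 0,"dy": -0.075,"dz": 0,"rx": 0,"ry": 0,"rz": 0,"fingers": -1}

```text
clock: 4.6
ee_pos: [0.4918, -0.0372, 0.038]
eef_rot: [0.002, 0.679, 0.734, 0.002]
wrist_force: [1.7, 1.7, 7.0]
grip_width: 0.0001
grasp_force: 3.7
```

Call:
apply_moves:
  increments:
    - {"dx": 0,"dy": -0.015,"dz": 0.003,"rx": 0,"ry": 0,"rz": 0,"fingers": -1}
    - {"dx": 0,"dy": -0.03,"dz": 0.003,"rx": 0,"ry": 0,"rz": 0,"fingers": -1}
    - {"dx": 0,"dy": -0.05,"dz": 0.003,"rx": 0,"ry": 0,"rz": 0,"fingers": -1}
    - {"dx": 0,"dy": -0.07,"dz": 0.003,"rx": 0,"ry": 0,"rz": 0,"fingers": -1}
    - {"dx": 0,"dy": -0.09,"dz": 0.003,"rx": 0,"ry": 0,"rz": 0,"fingers": -1}

```text
clock: 5.02
ee_pos: [0.4747, -0.0387, 0.038]
eef_rot: [0.003, 0.679, 0.734, 0.002]
wrist_force: [2.2, 2.1, 10.8]
grip_width: -0.0001
grasp_force: 5.4
```

Call:
apply_moves:
  increments:
    - {"dx": 0,"dy": -0.02,"dz": 0,"rx": 0,"ry": 0,"rz": 0,"fingers": -1}
    - {"dx": 0,"dy": -0.04,"dz": 0,"rx": 0,"ry": 0,"rz": 0,"fingers": -1}
    - {"dx": 0,"dy": -0.06,"dz": 0,"rx": 0,"ry": 0,"rz": 0,"fingers": -1}
    - {"dx": 0,"dy": -0.08,"dz": 0,"rx": 0,"ry": 0,"rz": 0,"fingers": -1}
    - {"dx": 0,"dy": -0.095,"dz": 0,"rx": 0,"ry": 0,"rz": 0,"fingers": -1}

```text
clock: 5.43
ee_pos: [0.4556, -0.0404, 0.0379]
eef_rot: [0.003, 0.679, 0.734, 0.002]
wrist_force: [1.8, 1.0, 11.2]
grip_width: -0.0003
grasp_force: 5.4
```

Call:
apply_moves:
  increments:
    - {"dx": 0,"dy": -0.02,"dz": 0,"rx": 0,"ry": 0,"rz": 0,"fingers": -1}
    - {"dx": 0,"dy": -0.04,"dz": 0,"rx": 0,"ry": 0,"rz": 0,"fingers": -1}
    - {"dx": 0,"dy": -0.06,"dz": 0,"rx": 0,"ry": 0,"rz": 0,"fingers": -1}
    - {"dx": 0,"dy": -0.08,"dz": 0,"rx": 0,"ry": 0,"rz": 0,"fingers": -1}
    - {"dx": 0,"dy": -0.09,"dz": 0,"rx": 0,"ry": 0,"rz": 0,"fingers": -1}

```text
clock: 5.85
ee_pos: [0.4376, -0.042, 0.038]
eef_rot: [0.003, 0.679, 0.734, 0.002]
wrist_force: [2.2, 0.8, 10.9]
grip_width: -0.0003
grasp_force: 5.5
```

Call:
apply_moves:
  increments:
    - {"dx": 0,"dy": -0.01,"dz": 0,"rx": 0,"ry": 0,"rz": 0,"fingers": -1}
    - {"dx": 0,"dy": -0.02,"dz": 0,"rx": 0,"ry": 0,"rz": 0,"fingers": -1}
    - {"dx": 0,"dy": -0.03,"dz": 0,"rx": 0,"ry": 0,"rz": 0,"fingers": -1}
    - {"dx": 0,"dy": -0.03,"dz": 0,"rx": 0,"ry": 0,"rz": 0,"fingers": -1}
    - {"dx": 0,"dy": -0.03,"dz": 0,"rx": 0,"ry": 0,"rz": 0,"fingers": -1}

```text
clock: 6.27
ee_pos: [0.4327, -0.0426, 0.038]
eef_rot: [0.003, 0.679, 0.734, 0.003]
wrist_force: [3.4, 1.1, 8.8]
grip_width: 0.0
grasp_force: 4.6
```

Call:
apply_moves:
  increments:
    - {"dx": 0,"dy": -0.01,"dz": 0,"rx": 0,"ry": 0,"rz": 0,"fingers": -1}
    - {"dx": 0,"dy": -0.02,"dz": 0,"rx": 0,"ry": 0,"rz": 0,"fingers": -1}
    - {"dx": 0,"dy": -0.02,"dz": 0,"rx": 0,"ry": 0,"rz": 0,"fingers": -1}
    - {"dx": 0,"dy": -0.02,"dz": 0,"rx": 0,"ry": 0,"rz": 0,"fingers": -1}

```text
clock: 6.6
ee_pos: [0.429, -0.043, 0.038]
eef_rot: [0.004, 0.679, 0.734, 0.003]
wrist_force: [4.8, -0.3, 8.5]
grip_width: -0.0001
grasp_force: 4.1
```

Call:
apply_moves:
  increments:
    - {"dx": 0,"dy": -0.01,"dz": 0,"rx": 0,"ry": 0,"rz": 0,"fingers": -1}
    - {"dx": 0,"dy": -0.02,"dz": 0,"rx": 0,"ry": 0,"rz": 0,"fingers": -1}
    - {"dx": 0,"dy": -0.02,"dz": 0,"rx": 0,"ry": 0,"rz": 0,"fingers": -1}
    - {"dx": 0,"dy": -0.02,"dz": 0,"rx": 0,"ry": 0,"rz": 0,"fingers": -1}

```text
clock: 6.93
ee_pos: [0.4276, -0.0432, 0.0383]
eef_rot: [0.005, 0.679, 0.734, 0.005]
wrist_force: [9.3, 0.9, 1.6]
grip_width: -0.0001
grasp_force: 6.7
```

It has hit the stop: the pull rose to 9 N and motion ceased. I'll lift straight up, keeping the light pull.

Call:
apply_moves:
  increments:
    - {"dx": 0,"dy": 0,"dz": -0.02,"rx": 0,"ry": 0,"rz": 0,"fingers": -1}
    - {"dx": 0,"dy": 0,"dz": -0.04,"rx": 0,"ry": 0,"rz": 0,"fingers": -1}
    - {"dx": 0,"dy": 0.005,"dz": -0.06,"rx": 0,"ry": 0,"rz": 0,"fingers": -1}
    - {"dx": 0,"dy": 0.02,"dz": -0.08,"rx": 0,"ry": 0,"rz": 0,"fingers": -1}
    - {"dx": 0,"dy": 0.05,"dz": -0.12,"rx": 0,"ry": 0,"rz": 0,"fingers": -1}

```text
clock: 7.35
ee_pos: [0.4279, -0.0413, 0.0591]
eef_rot: [-0.002, 0.679, 0.734, -0.001]
wrist_force: [-0.3, -0.6, 0.5]
grip_width: 0.0003
grasp_force: 0.0
```

Call:
apply_moves:
  increments:
    - {"dx": 0,"dy": 0.1,"dz": -0.1,"rx": 0,"ry": 0,"rz": 0,"fingers": -1}
    - {"dx": 0,"dy": 0.2,"dz": -0.2,"rx": 0,"ry": 0,"rz": 0,"fingers": -1}
    - {"dx": 0,"dy": 0.3,"dz": -0.3,"rx": 0,"ry": 0,"rz": 0,"fingers": -1}
    - {"dx": 0,"dy": 0.4,"dz": -0.4,"rx": 0,"ry": 0,"rz": 0,"fingers": -1}
    - {"dx": 0,"dy": 0.5,"dz": -0.5,"rx": 0,"ry": 0,"rz": 0,"fingers": -1}

```text
clock: 7.77
ee_pos: [0.5296, -0.0336, 0.1603]
eef_rot: [-0.001, 0.679, 0.734, -0.001]
wrist_force: [0.6, -0.6, -0.4]
grip_width: 0.0001
grasp_force: 0.0
```

Call:
apply_moves:
  increments:
    - {"dx": 0,"dy": 0,"dz": 0,"rx": 0,"ry": 0,"rz": 0,"fingers": -1}
    - {"dx": 0,"dy": 0,"dz": 0,"rx": 0,"ry": 0,"rz": 0,"fingers": -1}
    - {"dx": 0,"dy": 0,"dz": 0,"rx": 0,"ry": 0,"rz": 0,"fingers": -1}
    - {"dx": 0,"dy": 0,"dz": 0,"rx": 0,"ry": 0,"rz": 0,"fingers": -1}
    - {"dx": 0,"dy": 0,"dz": 0,"rx": 0,"ry": 0,"rz": 0,"fingers": -1}

```text
clock: 8.18
ee_pos: [0.5278, -0.0338, 0.1586]
eef_rot: [-0.002, 0.679, 0.734, -0.001]
wrist_force: [-0.6, -0.5, 0.7]
grip_width: 0.0001
grasp_force: 0.0
```

```bash
python3 - <<'E'
from h import *
np.set_printoptions(precision=4,suppress=True)
o=r.get_obs(); print(o["clock"],o["ee_pos"],o["wrist_force"])
snap("wrist","w4")
for n,z in(("edge_mid",.051),("pull_face",.0525),("deck_track",.052),("flat_car",.05),("girder_load",.077)):
    for q in finder.landmark_of(n,"wrist")[:1]: print(n,np.round(q["at"],1),round(q["confidence"],2),watz(q["at"],z,o))
E
```

```text
8.1833 [ 0.5278 -0.0338  0.1586] [-0.5994 -0.5162  0.6527]
edge_mid [230.5 220.4] 0.76 [ 0.433  -0.0713  0.051 ]
pull_face [231.8 203.5] 0.93 [ 0.4172 -0.0733  0.0525]
deck_track [231.6 140.7] 0.66 [ 0.356  -0.0783  0.052 ]
flat_car [227.3 136.2] 0.93 [ 0.3509 -0.075   0.05  ]
girder_load [236.1 118.5] 0.72 [ 0.3525 -0.0714  0.077 ]
```

View pics/w4.png

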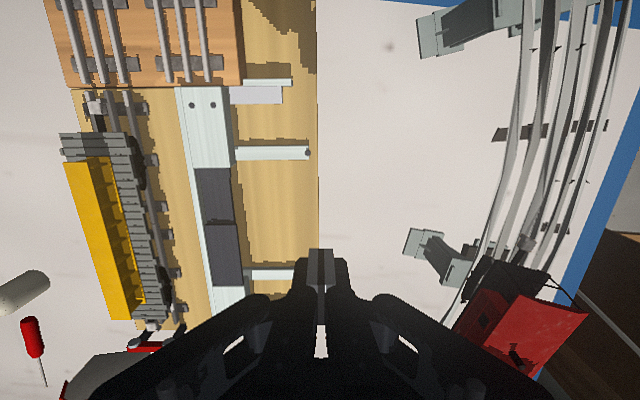

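The deck now sits toward the robot, about 70 mm from where it was, with the car and girder in place and the groove at rows 175–222. I'll check the height of the bar at the seam near (222, 222).

```bash
python3 - <<'E'
import cv2
im=cv2.imread("pics/w4.png")[155:300,170:260]
cv2.imwrite("pics/w4c.png",cv2.resize(cv2.convertScaleAbs(im,alpha=1.8,beta=20),(372,600),interpolation=cv2.INTER_CUBIC))
E
```

```text
(no output)
```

View pics/w4c.png

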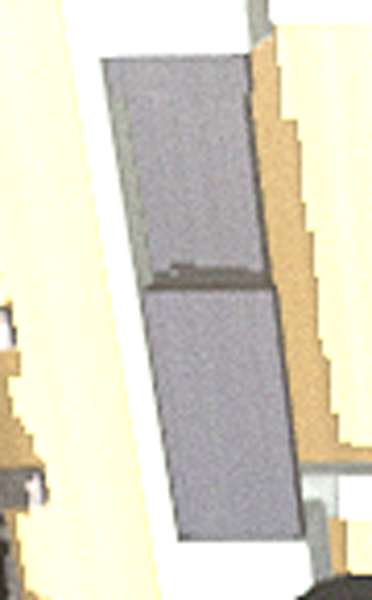

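The wall at the seam is only about 3 px deep, so the step is roughly 5 mm and the bar is up. It can only spring up within 1.5 mm of a road, so the deck is locked at the near road.

```bash
python3 -c "
from h import *
print(ticket.hand_in())"
```

```text
the job is handed in; nothing more can be done
None
```

The job is handed in: I drew the deck to its stop at the near road with the bar held down, the bar then looked up in its lock in the last picture, the flat car and girder were still in place, and the arm was clear; no verdict was returned.

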